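Pump the cup lift and slide the raised cup to the stop

ROBOT

A 7-joint arm with a two-finger parallel gripper is mounted at the origin on a cart in front of the work surface, level with it; the furniture and walls round the work are solid. World frame = base frame: x ahead of the robot, y to its left, z up, the work surface at z = 0. Lengths are in m, angles in degrees, forces in N, time in s.
With the tool pointing down it reaches from about 0.35 to 0.9 m from the base axis. Payload 8.1 kg.
Tool frame: the origin (TCP) lies between the finger pads; the fingertips stand r.tcp_to_tips ahead of it and the grasp point (between the pads) lies 11 mm behind it (r.tcp_to_tips is the distance from the TCP to the fingertips, in m); z points along the fingers, y is the direction in which the jaws open and shut (so a half turn about z gives the same grasp; the last joint's range is limited). The gripper opens to 92 mm and grips with 3 to 60 N. Pads are 19 mm wide; open, the fingers measure 130 mm over their backs; the gripper's body (75 mm by 190 mm) begins 47 mm behind the grasp point.
Start: joints at [-73.201, 24.895, 1.432, 90.138, -0.665, 64.973, -4.303], TCP at [0.241, 0.577, 0.235] pointing down, gripper open.
Joint ranges: [-149.89, 149.89], [-25.12, 119.58], [-72.63, 75.52], [4.76, 147.25], [-75.54, 255.54], [6.69, 114.76], [-157.13, 157.13]. Speed limits (degrees/s): [127.2, 127.2, 172.46, 172.46, 180, 180, 180].

INTERFACE

Orientations are given as a 3x3 rotation matrix whose columns are the frame's x, y, z axes.
In Python, from bench import read_state, cams, workorder, r gives the robot as it stands.
- The arm moves only by the tool send_rows, never from a script. Its argument "increments" is a list of rows, each an object of numbers: "hand": the closure, from -1 (fully open) to 1 (shut); "tx", "ty", "tz": the shift along the world's x, y, z in m; "roll": the turn about the world's z in rad. A call has exactly 5 rows; each row shifts and turns the commanded pose from where the row before left it; what a row does not reach is not made up. A row lasts 1/12 s, in which the tool goes at most 41.7 mm and 7.16 degrees, less where a joint would pass 70% of its speed; a pose out of reach is approached as far as the arm can. A call is refused whole if a number of a shift passes 0.0417 or a number of a turn 0.125, either way. A call with a gripper value outside its range is refused whole. The fingers move at their own pace and stop on an object; "squeeze" is the grip in N (left out, the last holds). Time passes only in rows, so rows that do not move let the fingers close, or fill a call up. It gives the time, the measured TCP pose, the force and the opening at its end, in the units of the state.
- read_state(): the state, without advancing time (a new reading comes with each control period).
- cams.snapshot(name): name is "side" or "top" or "wrist"; returns (picture, depth): 420x560x3 uint8, red, green, blue; 420x560 float32, m along the optical axis (not along the pixel's ray), 0 where there is no reading.
- cams.calibration(name): a dict with "camera_matrix" (3x3 intrinsics, pixels), "position" and "rotation" of the camera in the world. Camera axes: x right, y up, looking along -z (the intrinsics and any distortion apply to the point x, -y, -z); pixel columns grow to the right and rows downward; lengths in m; the calibration is good to about 2 mm. A picture is of the moment at which its call begins: read the wrist's pose just before it. calibration takes no time and is no camera call; for the wrist camera it gives the pose at the moment of the call.
- workorder.sign_off(): hands the job in, once; it reports no verdict.
The state is a dict: "time": time; "q": joint angles; "dq": joint speeds; "effort": joint torques, N m; "eef_pos": TCP position; "tcp_rot": TCP orientation; "force": force on the tool from outside, world axes, zero at the start; "wrist_torque": the same for the moment, N m; "grip_width": opening from 0.0 (shut) to 1.0 (fully open).
Only numpy, scipy, OpenCV 4.12 (cv2) and the standard library are available. Lean on these libraries where they do the work, as an engineer would, in place of code of your own. Each camera call takes 0.05 s, during which the arm holds its last target.

TASK

Work the lever of the cup lift up and down in repeated full strokes, so that its ratchet raises the two stacked sample cups notch by notch, and stop as soon as the bottom of the top cup has come clear of the steel deck; the cup under it must stay down in the well. Then push the top cup along the outfeed, upright, until it rests against the end stop, and leave everything else on the table where it is.

Things in the scene. Friction and masses are not known exactly. Their poses are not given: they have to be found in the camera images.
- cup_lift: Fixed stainless bench lift for sample cups; base plate 155 x 325 x 8 mm. Origin on the table under the cup well's axis, x toward its back, y toward its outfeed (robot's left), z up. Four upright rods round the origin form the well, 65 mm across, under a deck. On the -y side an upright slotted side plate (x -68 to 75, y -95 to -101 mm, 190 mm high) carries the lever and ratchet.
- plate_top (a point): Centre of the upper face of the carrier plate that bears the two cups. A pawl holds the plate at notches 12 mm apart: 27, 39, 51, 63, 75, 87, 99, 111, 123 mm above the table; it cannot be lowered. At 111 the top cup's bottom is 2 mm above the deck: right. At 99 it is still in the hole, 123 is a notch too far. While the lever is left down it rests up to 6 mm above its notch.
- pump_lever (a joint): Lever angle (rad): 0 = handle raised to its stop, 0.5 = handle down at its stop; stays where left. Hinge axis level, along the lift's y. A down stroke that starts below 0.07 and passes 0.45 lifts the stack one notch (about 6 N at the grip); a shorter one lets it drop back. On the up stroke go below 0.07 again so the pawl takes the next tooth.
- lever_grip (a point): Middle of the lever's black round grip: 25 mm diameter, 95 mm long, lying along the lever, which points from the hinge to the robot (lift's -x). 135 mm from the hinge axis; 124 mm above the table when raised, 57 mm when down, level with the hinge at lever angle 0.25. Free air on both sides.
- lever_pivot (a point): Point of the lever's hinge axis in the lever's plane, at (-40, -124.5, 91) mm in the lift's frame. The grip moves on a 135 mm arc about it, in the lift's x-z plane.
- rack_top (a point): Top of the toothed rack (26 x 10 mm section) beside the side plate, 115 mm to the lift's -y side and 30 mm behind the well's axis. It climbs with the stack: 116 mm above the plate's upper face, so 227 mm above the table at the right notch. Keep clear of it.
- well_mouth (a point): Centre of the deck's 68 mm round hole over the well, at the deck's top, 151 mm above the table. The level deck spans x -48 to 48 and y -65 to 169 mm in the lift's frame; it is open and bare on all sides of the hole. A cup leaves the hole upward and is pushed along the lift's +y.
- stop_spot (a point): Point on the deck's top 127 mm from the well mouth along the lift's +y, where the cup's axis stands when it touches the end stop (upright plate, its face at y 158 mm, 24 mm high). Two guide rails of 6 mm rod, tops 15 mm above the deck, run to it at x +37 and -37 mm, from y 36 (flared) to 158 mm.
- top_cup: Upper of the two lidded plastic sample cups in the well: 62 mm diameter at the lid (its top 11 mm), body tapering to 49 mm at the bottom, 42 mm high, about 0.1 kg; origin at the centre of its underside, z up. It starts wholly below the deck's top.
- lower_cup: Same kind of cup, standing on the carrier plate under the top one, which stands flat on its lid; origin at the centre of its underside.
- spare_cup: A like cup standing alone on the table to the right, not part of the job; origin at the centre of its underside.
- product_pack: Clear bag of shredded product lying on the table to the left, about 97 x 148 x 43 mm, not part of the job; origin under its middle. Behind it, at the left rear of the table, stands a bag sealer 330 mm high: travel over or round it.
Mind the look-alikes: they are no part of the job. Leave any purple look-alike of the lower_cup alone.

How it is judged (in metres and radians):
On the way, in this order (a step that is already met when the one before it is completed fails the run):
1. the stack has been pumped up until the top cup's bottom is just clear of the deck, the cup still over the well (horizontal distance between top_cup and well_mouth below 0.008 m and z of plate_top in the frame of cup_lift between 0.108 and 0.1195 m), for 0.2 s.
2. the top cup has been slid along the outfeed to the end stop (horizontal distance between top_cup and stop_spot below 0.01 m and z of top_cup in the frame of cup_lift below 0.155 m), for 0.2 s.
At the end, for the whole second after the job is handed in: The top cup stands upright (within 6 degrees), at rest on the deck within 10 mm of its place at the end stop; the lower cup is upright in the well, the lift at the notch that first cleared the top cup (plate_top 108 to 119.5 mm above the table) (all of step 2 and z of top_cup in the frame of cup_lift above 0.146 m and angle between top_cup's own z axis and vertical below 0.1 rad and linear speed of top_cup below 0.02 m/s and horizontal distance between lower_cup and well_mouth below 0.008 m and angle between lower_cup's own z axis and vertical below 0.12 rad and z of plate_top in the frame of cup_lift between 0.108 and 0.1195 m); the robot touches nothing.
It fails at once if the top cup is tipped over (more than 45 degrees) (angle between top_cup's own z axis and vertical above 0.79 rad).
It fails at once if the product pack is shoved more than 30 mm (distance of product_pack from where it was at the start of the episode above 0.03 m).
It fails at once if the spare cup is shoved more than 30 mm (distance of spare_cup from where it was at the start of the episode above 0.03 m).
It also fails if it takes over 58 s, if anything falls off the work surface, if the arm or the gripper's body presses on something with over 40 N, if the wrist force passes 120 N, or if a joint passes its speed limit or range.

## Working session

There is one attempt and no reset: what is moved stays moved. The work goes in short steps, Python scripts to look and compute and a tool call to move; the robot and the scene stay as the last step left them, time stands still between calls to the robot, and variables do not carry over. Pictures are saved under pics/ and viewed, and the job is handed in when it is done.

Besides the shell and the picture viewer there is one more tool, called after "Call:" in YAML: its name, and indented under it one key for each argument. send_rows: Moves the arm, as the interface text tells. Its arguments: {"type":"object","properties":{"increments":{"type":"array","items":{"type":"object","properties":{"hand":{"type":"number"},"tx":{"type":"number"},"ty":{"type":"number"},"tz":{"type":"number"},"roll":{"type":"number"}}}},"squeeze":{"type":"number"}},"required":["increments"]}

```bash
mkdir -p pics; ls
python3 - <<'E'
from bench import read_state,cams,r
import cv2
s=read_state();print(s);print(r.tcp_to_tips)
for n in ['side','top']:
    p,d=cams.snapshot(n);cv2.imwrite(f'pics/{n}0.png',p[:,:,::-1]);import numpy as np;np.save(f'pics/{n}0.npy',d)
    print(n,cams.calibration(n))
E
```

```text
pics
{'time': 0.0, 'q': array([-73.20126673,  24.93376858,   1.43053642,  90.18766932,
        -0.66506129,  64.97307662,  -4.30349106]), 'dq': array([ 0.08406538,  0.05023925,  0.04335293, -0.12172272,  0.02034116,
        0.04308459, -0.00452308]), 'effort': array([ 7.83546857e-04, -6.67857957e+01,  9.85439681e-01, -3.14463401e+01,
       -6.04819693e-02,  4.26864345e-02,  1.39133017e-04]), 'eef_pos': array([0.2408216 , 0.57621656, 0.23398365]), 'tcp_rot': array([[-9.22661031e-01,  3.85611734e-01, -4.60621648e-04],
       [ 3.85611988e-01,  9.22659928e-01, -1.43230002e-03],
       [-1.27314557e-04, -1.49914864e-03, -9.99998868e-01]]), 'force': array([ 0.28672908, -0.51760284,  0.28256688]), 'wrist_torque': array([-0.00170654, -0.04067425,  0.00353562]), 'grip_width': 1.0003016477871636}
0.008
side {'camera_matrix': array([[418.47673816,   0.        , 283.65669951],
       [  0.        , 418.47673816, 205.68149711],
       [  0.        ,   0.        ,   1.        ]]), 'position': array([1.48755329, 0.41356324, 0.65234571]), 'rotation': array([[-0.51940521, -0.38039978,  0.76518902],
       [ 0.85441889, -0.21687386,  0.47215896],
       [-0.01365967,  0.89903378,  0.43766617]])}
top {'camera_matrix': array([[431.98829525,   0.        , 278.01269892],
       [  0.        , 431.98829525, 213.84062924],
       [  0.        ,   0.        ,   1.        ]]), 'position': array([ 0.30001292, -0.17162508,  1.21411284]), 'rotation': array([[ 0.14430977,  0.96517032, -0.21822225],
       [-0.98953142,  0.1410911 , -0.03034568],
       [ 0.00150047,  0.22031695,  0.97542718]])}
```

View pics/side0.png

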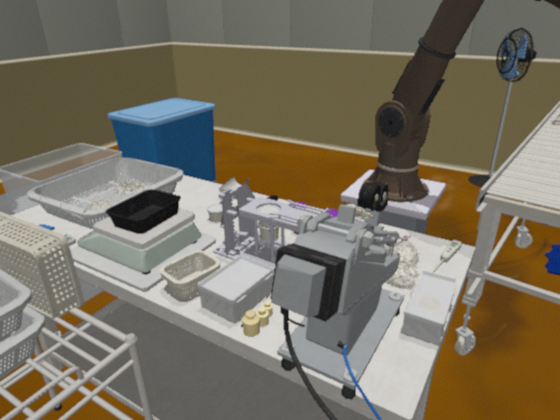

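View pics/top0.png

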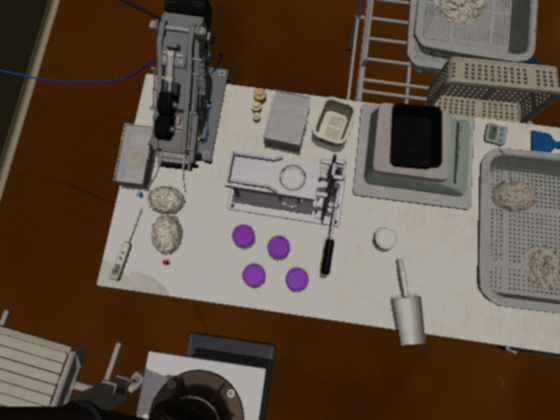

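Run:
```python
import cv2
p=cv2.imread('pics/top0.png');cv2.imwrite('pics/top0c.png',cv2.resize(p[140:300,215:415],None,fx=4,fy=4,interpolation=cv2.INTER_CUBIC)[:600])
p=cv2.imread('pics/side0.png');cv2.imwrite('pics/side0c.png',cv2.resize(p[165:285,190:350],None,fx=5,fy=5,interpolation=cv2.INTER_CUBIC))
```

```text
(no output)
```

View pics/top0c.png

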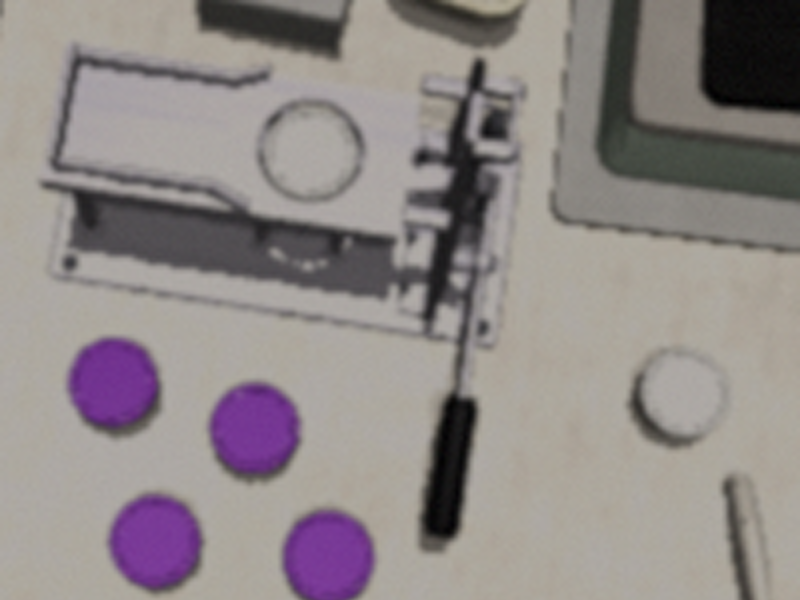

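View pics/side0c.png

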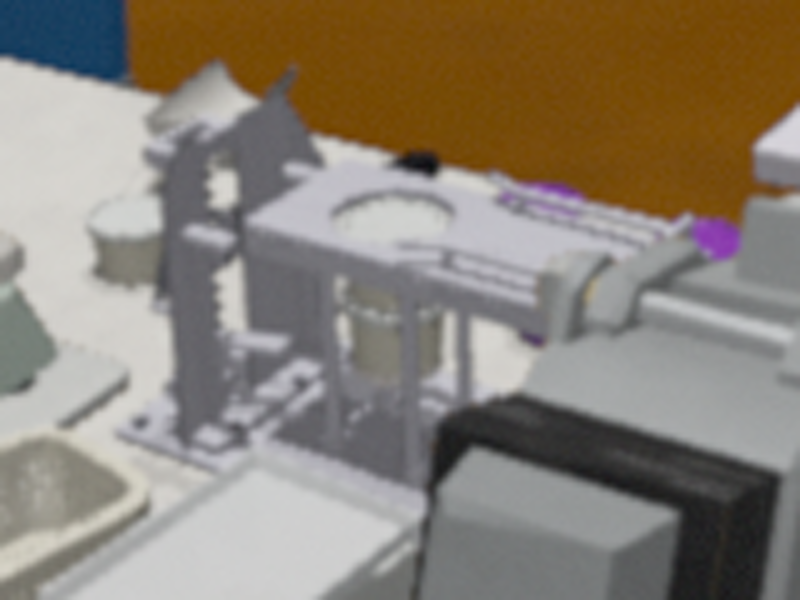

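```bash
cat > h.py <<'E'
import numpy as np,cv2
from bench import read_state,cams,r
def ray(n,u,v,c=None):
    c=c or cams.calibration(n);K=c['camera_matrix'];R=np.array(c['rotation']);p=np.array(c['position'])
    d=R@np.array([(u-K[0,2])/K[0,0],-(v-K[1,2])/K[1,1],-1.]);return p,d
def atz(n,u,v,z,c=None):
    p,d=ray(n,u,v,c);return p+d*(z-p[2])/d[2]
def dep(n,u,v,D,c=None):
    p,d=ray(n,u,v,c);return p+d*D[int(round(v)),int(round(u))]
def proj(n,P,c=None):
    c=c or cams.calibration(n);K=c['camera_matrix'];q=np.array(c['rotation']).T@(np.array(P)-c['position'])
    return np.array([K[0,0]*q[0]/-q[2]+K[0,2],-K[1,1]*q[1]/-q[2]+K[1,2]])
E
python3 - <<'E'
from h import *
np.set_printoptions(precision=4,suppress=True)
D=np.load('pics/top0.npy')
f=lambda x,y:(215+x/4-.4,140+y/4-.4)
print('hole',atz('top',*f(311,149),.151))
for k,(x,y),z in [('basefl',(50,272),.008),('basefr',(495,345),.008),('gripfar',(460,400),.1),('gripnear',(442,535),.1),('deck fr r',(393,238),.151),('deck fl',(42,180),.151),('spare',(682,396),.05)]:
    print(k,atz('top',*f(x,y),z),dep('top',*f(x,y),D))
for x,y in [(311,149),(290,140),(330,160),(230,140),(380,170),(455,430),(450,470),(444,510),(480,65),(505,100),(510,115),(480,130),(130,120)]:
    print(x,y,dep('top',*f(x,y),D))
for n,(x,y) in [('p',(114,383)),('p',(255,428)),('p',(155,541)),('p',(328,555))]: print(atz('top',*f(x,y),.042))
E
```

```text
hole [ 0.6397 -0.161   0.151 ]
basefl [0.5669 0.0132 0.008 ] [ 0.5697  0.0151 -0.0046]
basefr [ 0.56  -0.309  0.008] [ 0.5616 -0.3099  0.0005]
gripfar [ 0.5005 -0.2801  0.1   ] [ 0.5027 -0.2813  0.088 ]
gripnear [ 0.4119 -0.279   0.1   ] [ 0.4147 -0.2818  0.0718]
deck fr r [ 0.5887 -0.2207  0.151 ] [ 0.5896 -0.2208  0.1477]
deck fl [0.5942 0.0066 0.151 ] [ 0.6366  0.0323 -0.0022]
spare [ 0.5342 -0.4345  0.05  ] [ 0.5357 -0.4363  0.0422]
311 149 [ 0.6409 -0.1609  0.1474]
290 140 [ 0.645  -0.1467  0.1471]
330 160 [ 0.6365 -0.1741  0.1437]
230 140 [ 0.6384 -0.1085  0.1504]
380 170 [ 0.6321 -0.2067  0.1512]
455 430 [ 0.483  -0.2807  0.0846]
450 470 [ 0.4567 -0.2809  0.0812]
444 510 [ 0.4306 -0.2806  0.077 ]
480 65 [ 0.6968 -0.2586  0.1908]
505 100 [ 0.7452 -0.2959  0.0031]
510 115 [ 0.6711 -0.2821  0.1789]
480 130 [ 0.6855 -0.2716  0.1011]
130 120 [ 0.6412 -0.043   0.154 ]
[ 0.4883 -0.0489  0.042 ]
[ 0.4715 -0.1493  0.042 ]
[ 0.3858 -0.0937  0.042 ]
[ 0.3934 -0.2103  0.042 ]
```

Run:
```python
from h import *
np.set_printoptions(precision=2,suppress=True,linewidth=200)
D=np.load('pics/top0.npy')
c=cams.calibration('top')
H={}
for v in range(0,420,2):
  for u in range(0,560,2):
    if D[v,u]<=0: continue
    P=dep('top',u,v,D,c); k=(int(P[0]//.05),int(P[1]//.05)); H[k]=max(H.get(k,-9),P[2])
print('cols y from .65 down')
ys=range(13,-12,-1)
print('      ',*['%5.2f'%(y*.05) for y in ys])
for x in range(0,19): print('%5.2f '%(x*.05),*['%5.2f'%H.get((x,y),np.nan) for y in ys])
```

```text
cols y from .65 down
        0.65  0.60  0.55  0.50  0.45  0.40  0.35  0.30  0.25  0.20  0.15  0.10  0.05  0.00 -0.05 -0.10 -0.15 -0.20 -0.25 -0.30 -0.35 -0.40 -0.45 -0.50 -0.55
 0.00  -0.71 -0.71 -0.71 -0.71  0.11  0.11  0.11  0.12   nan   nan  0.00  0.02  0.02   nan   nan  0.13  0.02  0.00 -0.70 -0.71 -0.71 -0.71 -0.71 -0.71 -0.71
 0.05  -0.71 -0.71 -0.71 -0.71  0.11  0.11  0.11  0.12 -0.71 -0.71  0.00  0.01  0.47  0.45  0.32  0.23  0.02  0.00 -0.71 -0.71 -0.71 -0.71 -0.70 -0.71 -0.71
 0.10  -0.71 -0.71 -0.71 -0.71  0.11  0.11  0.11  0.12  0.08 -0.71  0.64  0.67  0.59  0.02  0.02  0.02  0.01  0.00 -0.71 -0.71 -0.71 -0.71 -0.71 -0.71 -0.71
 0.15  -0.71 -0.71 -0.71  0.10  0.10  0.10  0.09 -0.70 -0.71 -0.71 -0.62 -0.61 -0.01 -0.00 -0.02 -0.00 -0.00 -0.61 -0.71 -0.71 -0.71 -0.71 -0.71 -0.71 -0.71
 0.20  -0.71 -0.71 -0.71 -0.71 -0.71 -0.71 -0.71 -0.71 -0.70 -0.71 -0.71 -0.70 -0.71 -0.71 -0.71 -0.71 -0.71 -0.71 -0.71 -0.71 -0.71 -0.71 -0.71 -0.71 -0.71
 0.25  -0.71 -0.71 -0.71 -0.71 -0.71 -0.71 -0.71 -0.00 -0.00 -0.00 -0.02  0.00 -0.71 -0.71 -0.71 -0.71 -0.71 -0.71 -0.71 -0.71 -0.71 -0.7
[... 1360 characters left out ...]
  0.00  0.01  0.00  0.01  0.01  0.14  0.17  0.02  0.12  0.16  0.16  0.16
 0.75  -0.71 -0.72   nan   nan   nan   nan   nan  0.07  0.07  0.25  0.30  0.31  0.09  0.00  0.00  0.07  0.07  0.07  0.06  0.06  0.02  0.11  0.16  0.12  0.16
 0.80  -0.71   nan   nan   nan   nan   nan   nan  0.00  0.00  0.26  0.32  0.32  0.28  0.01  0.02  0.07  0.07  0.08  0.06  0.06  0.06  0.16  0.16  0.11  0.16
 0.85  -0.71   nan   nan   nan   nan   nan   nan  0.00 -0.00  0.31  0.33  0.33  0.28  0.00  0.04  0.07  0.07  0.07  0.06  0.04  0.06  0.16  0.16  0.16  0.16
 0.90  -0.71   nan   nan   nan   nan   nan   nan  0.00  0.00  0.32  0.32  0.32  0.31  0.00  0.05  0.07  0.07  0.07  0.06  0.06  0.06  0.11  0.11   nan  0.11
```

Call:
send_rows:
  increments:
    - {"hand": -1,"tx": 0.01,"ty": -0.02,"tz": 0,"roll": 0.018}
    - {"tx": 0.01,"ty": -0.038,"tz": 0,"roll": 0.018}
    - {"tx": 0.01,"ty": -0.038,"tz": 0,"roll": 0.018}
    - {"tx": 0.01,"ty": -0.038,"tz": 0,"roll": 0.018}
    - {"tx": 0.01,"ty": -0.038,"tz": 0,"roll": 0.018}

```text
invalid input at $.increments[1]: expected keys hand, tx, ty, tz, roll
```

Call:
send_rows:
  increments:
    - {"hand": -1,"tx": 0.01,"ty": -0.02,"tz": 0,"roll": 0.018}
    - {"hand": -1,"tx": 0.01,"ty": -0.038,"tz": 0,"roll": 0.018}
    - {"hand": -1,"tx": 0.01,"ty": -0.038,"tz": 0,"roll": 0.018}
    - {"hand": -1,"tx": 0.01,"ty": -0.038,"tz": 0,"roll": 0.018}
    - {"hand": -1,"tx": 0.01,"ty": -0.038,"tz": 0,"roll": 0.018}

```text
time: 0.52
eef_pos: [0.291, 0.4026, 0.2343]
tcp_rot: [[-0.954, 0.3, -0.0], [0.3, 0.954, -0.001], [0.0, -0.001, -1.0]]
force: [1.1, 0.4, 0.3]
grip_width: 1.0
```

Call:
send_rows:
  increments:
    - {"hand": -1,"tx": 0.01,"ty": -0.038,"tz": 0,"roll": 0.018}
    - {"hand": -1,"tx": 0.01,"ty": -0.038,"tz": 0,"roll": 0.018}
    - {"hand": -1,"tx": 0.01,"ty": -0.038,"tz": 0,"roll": 0.018}
    - {"hand": -1,"tx": 0.01,"ty": -0.038,"tz": 0,"roll": 0.018}
    - {"hand": -1,"tx": 0.01,"ty": -0.038,"tz": 0,"roll": 0.018}

```text
time: 0.93
eef_pos: [0.3409, 0.2127, 0.2346]
tcp_rot: [[-0.977, 0.213, -0.0], [0.213, 0.977, 0.0], [0.0, 0.0, -1.0]]
force: [1.3, -0.5, -0.5]
grip_width: 1.001
```

Call:
send_rows:
  increments:
    - {"hand": -1,"tx": 0.01,"ty": -0.038,"tz": 0,"roll": 0.015}
    - {"hand": -1,"tx": 0.01,"ty": -0.038,"tz": 0,"roll": 0.015}
    - {"hand": -1,"tx": 0.01,"ty": -0.038,"tz": 0,"roll": 0.015}
    - {"hand": -1,"tx": 0.01,"ty": -0.038,"tz": 0,"roll": 0.015}
    - {"hand": -1,"tx": 0.01,"ty": -0.038,"tz": 0,"roll": 0.015}

```text
time: 1.35
eef_pos: [0.3908, 0.0227, 0.2348]
tcp_rot: [[-0.99, 0.14, 0.0], [0.14, 0.99, 0.0], [-0.0, 0.0, -1.0]]
force: [1.2, 0.4, -0.1]
grip_width: 1.001
```

Call:
send_rows:
  increments:
    - {"hand": -1,"tx": 0.01,"ty": -0.038,"tz": 0,"roll": 0.015}
    - {"hand": -1,"tx": 0.01,"ty": -0.038,"tz": 0,"roll": 0.015}
    - {"hand": -1,"tx": 0.01,"ty": -0.038,"tz": 0,"roll": 0.015}
    - {"hand": -1,"tx": 0.01,"ty": -0.038,"tz": 0,"roll": 0.015}
    - {"hand": -1,"tx": 0.01,"ty": -0.038,"tz": 0,"roll": 0.015}

```text
time: 1.77
eef_pos: [0.4409, -0.1672, 0.2347]
tcp_rot: [[-0.998, 0.065, 0.0], [0.065, 0.998, 0.0], [-0.0, 0.0, -1.0]]
force: [1.2, 0.4, 0.7]
grip_width: 0.999
```

Call:
send_rows:
  increments:
    - {"hand": -1,"tx": 0.01,"ty": -0.038,"tz": 0,"roll": 0.015}
    - {"hand": -1,"tx": 0.01,"ty": -0.038,"tz": 0,"roll": 0.015}
    - {"hand": -1,"tx": 0.005,"ty": -0.035,"tz": 0,"roll": 0.012}
    - {"hand": -1,"tx": 0,"ty": 0,"tz": -0.01,"roll": 0}
    - {"hand": -1,"tx": 0,"ty": 0,"tz": -0.02,"roll": 0}

```text
time: 2.18
eef_pos: [0.4664, -0.2798, 0.2057]
tcp_rot: [[-1.0, 0.028, 0.003], [0.028, 1.0, -0.003], [-0.003, -0.003, -1.0]]
force: [-0.1, 0.9, 0.1]
grip_width: 1.0
```

Run:
```python
from h import *
s=read_state();print(s['eef_pos'],s['q'])
c=cams.calibration('wrist')
p,d=cams.snapshot('wrist');cv2.imwrite('pics/w1.png',p[:,:,::-1]);np.save('pics/w1.npy',d);print(c)
import pickle;pickle.dump(c,open('pics/w1.pkl','wb'))
```

```text
[ 0.46644234 -0.27980972  0.20568845] [ -0.25124073  20.52067266  34.08543172 105.95457513 -13.4348986
  57.33420851 127.78821108]
{'camera_matrix': array([[350.15510289,   0.        , 278.24393597],
       [  0.        , 350.15510289, 211.78396444],
       [  0.        ,   0.        ,   1.        ]]), 'position': array([ 0.38837953, -0.27726795,  0.3560674 ]), 'rotation': array([[ 0.02978001, -0.95660268, -0.28986974],
       [ 0.99955359,  0.02780323,  0.01093621],
       [-0.00240229, -0.29006602,  0.95700362]])}
```

View pics/w1.png

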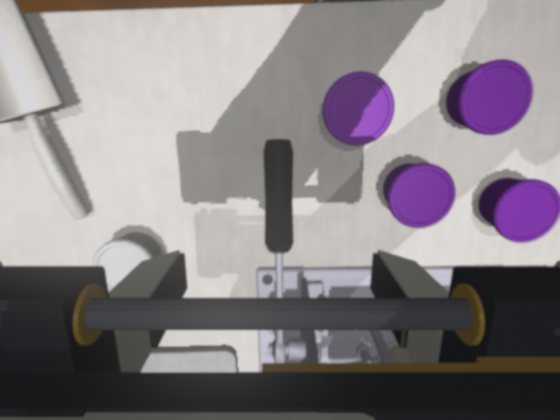

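Run:
```python
from h import *
import pickle
np.set_printoptions(precision=4,suppress=True)
c=pickle.load(open('pics/w1.pkl','rb'));D=np.load('pics/w1.npy')
for u,v in [(278,150),(278,170),(278,190),(278,210),(278,230),(279,240)]: print(dep('wrist',u,v,D,c))
for u in (264,292): print(atz('wrist',u,190,.07,c))
```

```text
[ 0.4218 -0.2791  0.0779]
[ 0.4375 -0.2796  0.0789]
[ 0.4532 -0.2801  0.0818]
[ 0.4694 -0.2805  0.0837]
[ 0.485 -0.281  0.088]
[ 0.4935 -0.2804  0.0886]
[ 0.4556 -0.2919  0.07  ]
[ 0.4563 -0.2684  0.07  ]
```

Call:
send_rows:
  increments:
    - {"hand": -1,"tx": -0.002,"ty": 0,"tz": -0.035,"roll": 0}
    - {"hand": -1,"tx": 0,"ty": 0,"tz": -0.04,"roll": 0}
    - {"hand": -1,"tx": 0,"ty": 0,"tz": -0.04,"roll": 0}
    - {"hand": -1,"tx": 0,"ty": 0,"tz": -0.03,"roll": 0}
    - {"hand": 1,"tx": 0,"ty": 0,"tz": 0,"roll": 0}
  squeeze: 20

```text
time: 2.65
eef_pos: [0.4607, -0.2735, 0.0549]
tcp_rot: [[-1.0, 0.023, -0.009], [0.023, 1.0, 0.004], [0.009, 0.004, -1.0]]
force: [0.2, 0.7, -0.1]
grip_width: 0.962
```

Call:
send_rows:
  increments:
    - {"hand": 1,"tx": 0,"ty": 0,"tz": 0,"roll": 0}
    - {"hand": 1,"tx": 0,"ty": 0,"tz": 0,"roll": 0}
    - {"hand": 1,"tx": 0,"ty": 0,"tz": 0,"roll": 0}
    - {"hand": 1,"tx": 0,"ty": 0,"tz": 0,"roll": 0}
    - {"hand": 1,"tx": 0,"ty": 0,"tz": 0,"roll": 0}

```text
time: 3.07
eef_pos: [0.465, -0.2766, 0.0613]
tcp_rot: [[-1.0, 0.024, 0.003], [0.024, 1.0, -0.001], [-0.003, -0.001, -1.0]]
force: [0.0, 0.2, 0.1]
grip_width: 0.618
```

Call:
send_rows:
  increments:
    - {"hand": 1,"tx": 0,"ty": -0.0035,"tz": 0,"roll": 0}
    - {"hand": 1,"tx": 0,"ty": 0,"tz": 0,"roll": 0}
    - {"hand": 1,"tx": 0,"ty": 0,"tz": 0,"roll": 0}
    - {"hand": 1,"tx": 0,"ty": 0,"tz": 0,"roll": 0}
    - {"hand": 1,"tx": 0,"ty": 0,"tz": 0,"roll": 0}

```text
time: 3.48
eef_pos: [0.464, -0.2802, 0.0598]
tcp_rot: [[-1.0, 0.024, 0.0], [0.024, 1.0, -0.001], [-0.0, -0.001, -1.0]]
force: [-2.0, -14.8, -2.5]
grip_width: 0.253
```

Call:
send_rows:
  increments:
    - {"hand": 1,"tx": 0,"ty": 0,"tz": 0,"roll": 0}
    - {"hand": 1,"tx": 0,"ty": 0,"tz": 0,"roll": 0}
    - {"hand": 1,"tx": 0,"ty": 0,"tz": 0,"roll": 0}
    - {"hand": 1,"tx": 0,"ty": 0,"tz": 0,"roll": 0}
    - {"hand": 1,"tx": 0,"ty": 0,"tz": 0,"roll": 0}

```text
time: 3.9
eef_pos: [0.464, -0.2805, 0.0598]
tcp_rot: [[-1.0, 0.024, 0.0], [0.024, 1.0, -0.001], [-0.0, -0.001, -1.0]]
force: [0.3, -5.7, -1.5]
grip_width: 0.248
```

Call:
send_rows:
  increments:
    - {"hand": 1,"tx": -0.001,"ty": -0.001,"tz": 0.008,"roll": 0}
    - {"hand": 1,"tx": -0.0005,"ty": 0,"tz": 0.012,"roll": 0}
    - {"hand": 1,"tx": 0.0005,"ty": 0,"tz": 0.012,"roll": 0}
    - {"hand": 1,"tx": 0.0015,"ty": 0,"tz": 0.012,"roll": 0}
    - {"hand": 1,"tx": 0.002,"ty": 0,"tz": 0.008,"roll": 0}

```text
time: 4.32
eef_pos: [0.4661, -0.2805, 0.1129]
tcp_rot: [[-1.0, 0.024, -0.0], [0.024, 1.0, 0.001], [0.0, 0.001, -1.0]]
force: [-0.2, -3.2, -6.4]
grip_width: 0.246
```

```bash
cat > look.py <<'E'
import sys
from h import *
n=sys.argv[1]
p,D=cams.snapshot('top');cv2.imwrite(f'pics/top{n}.png',p[:,:,::-1]);np.save(f'pics/top{n}.npy',D)
s=read_state();print(s['time'],s['eef_pos'],s['force'])
c=cams.calibration('top')
for dz in (0,):
  # lid heights in window around hole
  zs=[dep('top',u,v,D,c)[2] for u in range(286,300,2) for v in range(171,184,2)];print('lid',np.median(zs), 'plate',np.median(zs)-.084)
zz=np.array([dep('top',u,v,D,c) for u in range(318,352) for v in range(140,185)])
m=(abs(zz[:,0]-.669)<.02)&(abs(zz[:,1]+.277)<.012)
print('rack top',np.sort(zz[m][:,2])[-12:].round(3))
E
python3 look.py 1
python3 - <<'E'
import cv2
p=cv2.imread('pics/top1.png');cv2.imwrite('pics/top1c.png',cv2.resize(p[140:300,215:415],None,fx=4,fy=4,interpolation=cv2.INTER_CUBIC)[:600])
E
```

```text
4.3667 [ 0.46643982 -0.28054596  0.11379824] [-4.16378356 -1.10386911  1.90740104]
lid 0.14442474740168354 plate 0.060424747401683535
rack top [0.186 0.186 0.186 0.186 0.186 0.186 0.186 0.186 0.186 0.186 0.187 0.188]
```

View pics/top1c.png

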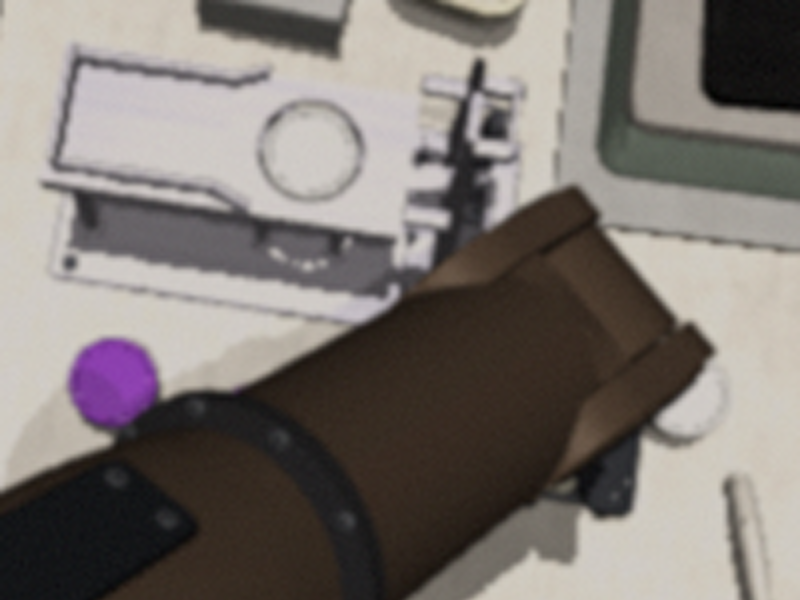

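Call:
send_rows:
  increments:
    - {"hand": 1,"tx": -0.002,"ty": 0,"tz": -0.01,"roll": 0}
    - {"hand": 1,"tx": -0.0015,"ty": 0,"tz": -0.015,"roll": 0}
    - {"hand": 1,"tx": 0,"ty": 0,"tz": -0.016,"roll": 0}
    - {"hand": 1,"tx": 0.002,"ty": 0,"tz": -0.015,"roll": 0}
    - {"hand": 1,"tx": 0.0015,"ty": 0,"tz": -0.01,"roll": 0}

```text
time: 4.78
eef_pos: [0.4668, -0.2806, 0.0455]
tcp_rot: [[-1.0, 0.024, 0.001], [0.024, 1.0, 0.0], [-0.001, 0.0, -1.0]]
force: [-1.8, 0.1, 22.3]
grip_width: 0.248
```

```bash
python3 look.py 2
```

```text
4.8333 [ 0.46699366 -0.28059559  0.04462054] [ 0.69132777 -1.545716    2.50011077]
lid 0.16308703911226208 plate 0.07908703911226207
rack top [0.196 0.196 0.196 0.197 0.197 0.198 0.198 0.199 0.199 0.199 0.199 0.2  ]
```

Call:
send_rows:
  increments:
    - {"hand": 1,"tx": -0.002,"ty": 0,"tz": 0.01,"roll": 0}
    - {"hand": 1,"tx": -0.0015,"ty": 0,"tz": 0.015,"roll": 0}
    - {"hand": 1,"tx": 0,"ty": 0,"tz": 0.016,"roll": 0}
    - {"hand": 1,"tx": 0.002,"ty": 0,"tz": 0.015,"roll": 0}
    - {"hand": 1,"tx": 0.0015,"ty": 0,"tz": 0.011,"roll": 0}

```text
time: 5.25
eef_pos: [0.4667, -0.2806, 0.1139]
tcp_rot: [[-1.0, 0.024, 0.001], [0.024, 1.0, 0.0], [-0.001, 0.0, -1.0]]
force: [2.5, -5.4, -25.4]
grip_width: 0.246
```

```bash
python3 look.py 3
```

```text
5.3 [ 0.46693906 -0.28059588  0.11479608] [-1.68260072 -0.53500088  2.25230814]
lid 0.15704075959548303 plate 0.07304075959548302
rack top [0.189 0.189 0.19  0.19  0.19  0.19  0.19  0.191 0.191 0.192 0.192 0.193]
```

Call:
send_rows:
  increments:
    - {"hand": 1,"tx": -0.002,"ty": 0,"tz": -0.01,"roll": 0}
    - {"hand": 1,"tx": -0.0015,"ty": 0,"tz": -0.015,"roll": 0}
    - {"hand": 1,"tx": 0,"ty": 0,"tz": -0.016,"roll": 0}
    - {"hand": 1,"tx": 0.002,"ty": 0,"tz": -0.015,"roll": 0}
    - {"hand": 1,"tx": 0.0015,"ty": 0,"tz": -0.011,"roll": 0}

```text
time: 5.72
eef_pos: [0.4673, -0.2806, 0.0453]
tcp_rot: [[-1.0, 0.024, 0.002], [0.024, 1.0, 0.0], [-0.002, 0.0, -1.0]]
force: [-4.0, 2.9, 27.6]
grip_width: 0.246
```

```bash
python3 look.py 4
```

```text
5.7667 [ 0.46729193 -0.28060328  0.04419687] [2.72827878 0.03477222 1.70708205]
lid 0.17494699107781142 plate 0.09094699107781141
rack top [0.208 0.209 0.209 0.209 0.209 0.209 0.209 0.21  0.21  0.21  0.211 0.212]
```

Call:
send_rows:
  increments:
    - {"hand": 1,"tx": -0.002,"ty": 0,"tz": 0.01,"roll": 0}
    - {"hand": 1,"tx": -0.0015,"ty": 0,"tz": 0.015,"roll": 0}
    - {"hand": 1,"tx": 0,"ty": 0,"tz": 0.016,"roll": 0}
    - {"hand": 1,"tx": 0.002,"ty": 0,"tz": 0.015,"roll": 0}
    - {"hand": 1,"tx": 0.0015,"ty": 0,"tz": 0.011,"roll": 0}

```text
time: 6.18
eef_pos: [0.467, -0.2806, 0.1131]
tcp_rot: [[-1.0, 0.023, 0.001], [0.023, 1.0, 0.0], [-0.001, 0.0, -1.0]]
force: [2.9, -4.0, -25.5]
grip_width: 0.248
```

Call:
send_rows:
  increments:
    - {"hand": 1,"tx": -0.002,"ty": 0,"tz": -0.01,"roll": 0}
    - {"hand": 1,"tx": -0.0015,"ty": 0,"tz": -0.015,"roll": 0}
    - {"hand": 1,"tx": 0,"ty": 0,"tz": -0.016,"roll": 0}
    - {"hand": 1,"tx": 0.002,"ty": 0,"tz": -0.015,"roll": 0}
    - {"hand": 1,"tx": 0.0015,"ty": 0,"tz": -0.011,"roll": 0}

```text
time: 6.6
eef_pos: [0.4673, -0.2807, 0.0449]
tcp_rot: [[-1.0, 0.024, 0.002], [0.024, 1.0, 0.0], [-0.002, 0.0, -1.0]]
force: [-2.7, 2.4, 27.4]
grip_width: 0.246
```

```bash
python3 look.py 5
```

```text
6.65 [ 0.46730673 -0.28062671  0.04378937] [2.98806496 0.29948824 3.76426396]
lid 0.18737487067318526 plate 0.10337487067318525
rack top [0.221 0.221 0.221 0.221 0.221 0.222 0.222 0.222 0.222 0.223 0.224 0.224]
```

Call:
send_rows:
  increments:
    - {"hand": 1,"tx": -0.002,"ty": 0,"tz": 0.01,"roll": 0}
    - {"hand": 1,"tx": -0.0015,"ty": 0,"tz": 0.015,"roll": 0}
    - {"hand": 1,"tx": 0,"ty": 0,"tz": 0.016,"roll": 0}
    - {"hand": 1,"tx": 0.002,"ty": 0,"tz": 0.015,"roll": 0}
    - {"hand": 1,"tx": 0.0015,"ty": 0,"tz": 0.011,"roll": 0}

```text
time: 7.07
eef_pos: [0.467, -0.2806, 0.1127]
tcp_rot: [[-1.0, 0.023, 0.001], [0.023, 1.0, 0.0], [-0.001, 0.0, -1.0]]
force: [4.0, -4.0, -25.1]
grip_width: 0.244
```

```bash
python3 look.py 6
```

```text
7.1167 [ 0.46707374 -0.28061516  0.11374213] [ 1.06814226 -0.80787382  0.76319296]
lid 0.18153328900714105 plate 0.09753328900714105
rack top [0.214 0.214 0.215 0.215 0.215 0.215 0.216 0.216 0.216 0.217 0.217 0.218]
```

Call:
send_rows:
  increments:
    - {"hand": 1,"tx": -0.002,"ty": 0,"tz": -0.01,"roll": 0}
    - {"hand": 1,"tx": -0.0015,"ty": 0,"tz": -0.015,"roll": 0}
    - {"hand": 1,"tx": 0,"ty": 0,"tz": -0.016,"roll": 0}
    - {"hand": 1,"tx": 0.002,"ty": 0,"tz": -0.015,"roll": 0}
    - {"hand": 1,"tx": 0.0015,"ty": 0,"tz": -0.011,"roll": 0}

```text
time: 7.53
eef_pos: [0.4672, -0.2807, 0.0443]
tcp_rot: [[-1.0, 0.024, 0.002], [0.024, 1.0, 0.0], [-0.002, 0.0, -1.0]]
force: [-4.4, 3.4, 27.9]
grip_width: 0.245
```

```bash
python3 look.py 7
```

```text
7.5833 [ 0.46714369 -0.28066506  0.04322787] [4.88939244 1.09413976 3.41783196]
lid 0.198966138283458 plate 0.11496613828345799
rack top [0.232 0.233 0.233 0.234 0.234 0.234 0.235 0.235 0.235 0.236 0.236 0.236]
```

Call:
send_rows:
  increments:
    - {"hand": 1,"tx": -0.002,"ty": 0,"tz": 0.01,"roll": 0}
    - {"hand": 1,"tx": -0.0015,"ty": 0,"tz": 0.015,"roll": 0}
    - {"hand": 1,"tx": 0,"ty": 0,"tz": 0.016,"roll": 0}
    - {"hand": 1,"tx": 0.002,"ty": 0,"tz": 0.013,"roll": 0}
    - {"hand": 1,"tx": 0.001,"ty": 0,"tz": 0.007,"roll": 0}

```text
time: 8.0
eef_pos: [0.4656, -0.2805, 0.1061]
tcp_rot: [[-1.0, 0.024, -0.001], [0.024, 1.0, 0.0], [0.001, 0.0, -1.0]]
force: [3.2, -2.1, -6.7]
grip_width: 0.244
```

```bash
python3 look.py 8;  python3 - <<'E'
import cv2
p=cv2.imread('pics/top8.png');cv2.imwrite('pics/top8c.png',cv2.resize(p[140:300,215:415],None,fx=4,fy=4,interpolation=cv2.INTER_CUBIC)[:600])
E
```

```text
8.05 [ 0.46586339 -0.28056919  0.10693326] [-1.16125332  0.1396724   1.57047337]
lid 0.19310080117317252 plate 0.10910080117317252
rack top [0.226 0.226 0.226 0.226 0.227 0.227 0.227 0.227 0.227 0.228 0.229 0.229]
```

View pics/top8c.png

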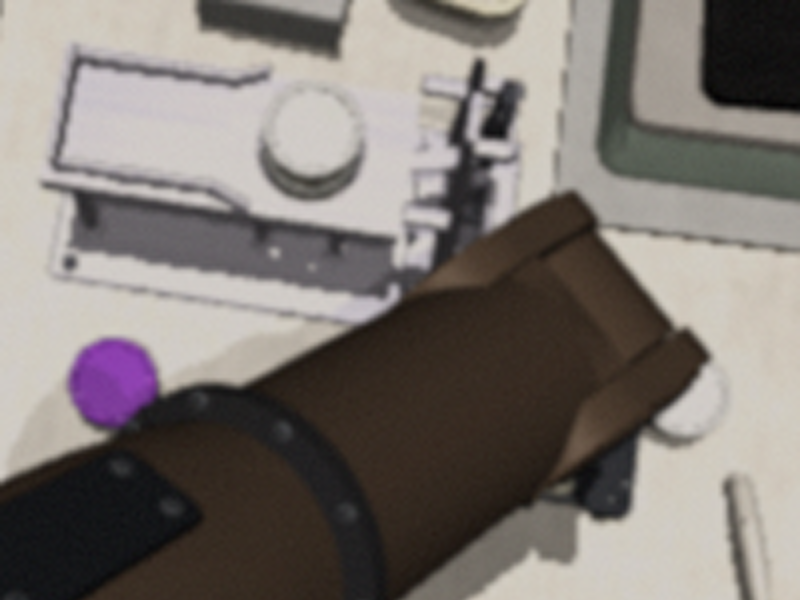

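Call:
send_rows:
  increments:
    - {"hand": -0.3,"tx": 0,"ty": 0,"tz": 0,"roll": 0}
    - {"hand": -0.3,"tx": 0,"ty": 0,"tz": 0,"roll": 0}
    - {"hand": -0.3,"tx": 0,"ty": 0,"tz": 0,"roll": 0}
    - {"hand": -0.3,"tx": 0,"ty": 0,"tz": 0.005,"roll": 0}
    - {"hand": -0.3,"tx": 0,"ty": 0,"tz": 0.02,"roll": 0}

```text
time: 8.47
eef_pos: [0.4644, -0.2798, 0.1296]
tcp_rot: [[-1.0, 0.024, -0.005], [0.024, 1.0, 0.002], [0.005, 0.002, -1.0]]
force: [-0.1, 0.3, 0.1]
grip_width: 0.559
```

Call:
send_rows:
  increments:
    - {"hand": -0.3,"tx": 0,"ty": 0,"tz": 0.03,"roll": 0}
    - {"hand": -0.3,"tx": 0,"ty": 0,"tz": 0.03,"roll": 0}
    - {"hand": -0.3,"tx": 0,"ty": 0,"tz": 0.03,"roll": 0}
    - {"hand": -0.3,"tx": 0,"ty": 0,"tz": 0.03,"roll": 0}
    - {"hand": -0.3,"tx": 0,"ty": 0,"tz": 0.03,"roll": -0.05}

```text
time: 8.88
eef_pos: [0.4656, -0.2809, 0.2833]
tcp_rot: [[-0.997, 0.073, 0.0], [0.073, 0.997, 0.0], [-0.0, 0.0, -1.0]]
force: [1.0, 0.5, -0.2]
grip_width: 0.647
```

Call:
send_rows:
  increments:
    - {"hand": 0.3,"tx": 0.0115,"ty": 0.0045,"tz": 0,"roll": -0.1}
    - {"hand": 0.3,"tx": 0.0115,"ty": 0.0045,"tz": 0,"roll": -0.1}
    - {"hand": 0.3,"tx": 0.0115,"ty": 0.0045,"tz": 0,"roll": -0.1}
    - {"hand": 0.3,"tx": 0.0115,"ty": 0.0045,"tz": 0,"roll": -0.1}
    - {"hand": 0.3,"tx": 0.0115,"ty": 0.0045,"tz": 0,"roll": -0.1}

```text
time: 9.3
eef_pos: [0.524, -0.2581, 0.2819]
tcp_rot: [[-0.837, 0.547, 0.0], [0.547, 0.837, 0.0], [-0.0, 0.0, -1.0]]
force: [0.6, 0.5, 0.2]
grip_width: 0.366
```

Call:
send_rows:
  increments:
    - {"hand": 0.3,"tx": 0.0115,"ty": 0.0045,"tz": 0,"roll": -0.1}
    - {"hand": 0.3,"tx": 0.0115,"ty": 0.0045,"tz": 0,"roll": -0.1}
    - {"hand": 0.3,"tx": 0.0115,"ty": 0.0045,"tz": 0,"roll": -0.1}
    - {"hand": 0.3,"tx": 0.0115,"ty": 0.0045,"tz": 0,"roll": -0.1}
    - {"hand": 0.3,"tx": 0.0115,"ty": 0.0045,"tz": 0,"roll": -0.1}

```text
time: 9.72
eef_pos: [0.5815, -0.2355, 0.2817]
tcp_rot: [[-0.472, 0.881, -0.0], [0.881, 0.472, 0.0], [0.0, -0.0, -1.0]]
force: [-0.3, 0.1, -0.7]
grip_width: 0.356
```

Call:
send_rows:
  increments:
    - {"hand": 0.3,"tx": 0.0115,"ty": 0.0045,"tz": 0,"roll": -0.1}
    - {"hand": 0.3,"tx": 0.0115,"ty": 0.0045,"tz": 0,"roll": -0.1}
    - {"hand": 0.3,"tx": 0.0115,"ty": 0.0045,"tz": 0,"roll": -0.1}
    - {"hand": 0.3,"tx": 0.0115,"ty": 0.0045,"tz": 0,"roll": -0.1}
    - {"hand": 0.3,"tx": 0.0115,"ty": 0.0045,"tz": 0,"roll": -0.1}

```text
time: 10.13
eef_pos: [0.639, -0.2129, 0.2816]
tcp_rot: [[0.008, 1.0, -0.0], [1.0, -0.008, 0.0], [0.0, -0.0, -1.0]]
force: [-0.5, 0.1, -0.3]
grip_width: 0.351
```

Run:
```python
from h import *
np.set_printoptions(precision=4,suppress=True)
s=read_state();print(s['eef_pos'],s['q'],s['grip_width'],s['tcp_rot'][:,1])
for n in ['wrist','top','side']:
    p,d=cams.snapshot(n);cv2.imwrite(f'pics/{n}9.png',p[:,:,::-1]);np.save(f'pics/{n}9.npy',d)
import pickle;pickle.dump(cams.calibration('wrist'),open('pics/w9.pkl','wb'))
p=cv2.imread('pics/side9.png');cv2.imwrite('pics/side9c.png',cv2.resize(p[145:285,190:350],None,fx=4,fy=4,interpolation=cv2.INTER_CUBIC))
```

```text
[ 0.639  -0.2129  0.2816] [-17.0819  35.4807  54.6874  81.4308 -28.9742  77.8624  38.0975] 0.3510159860897507 [ 1.     -0.0078 -0.0002]
```

View pics/wrist9.png

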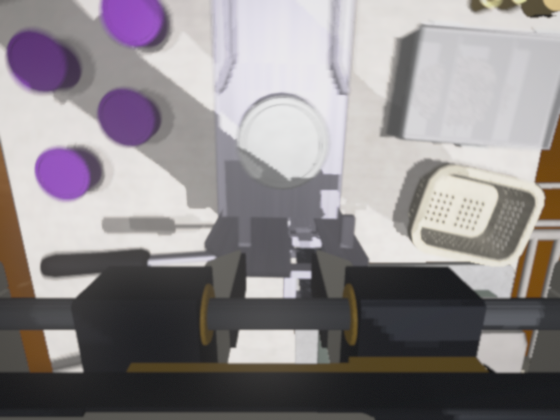

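View pics/side9c.png

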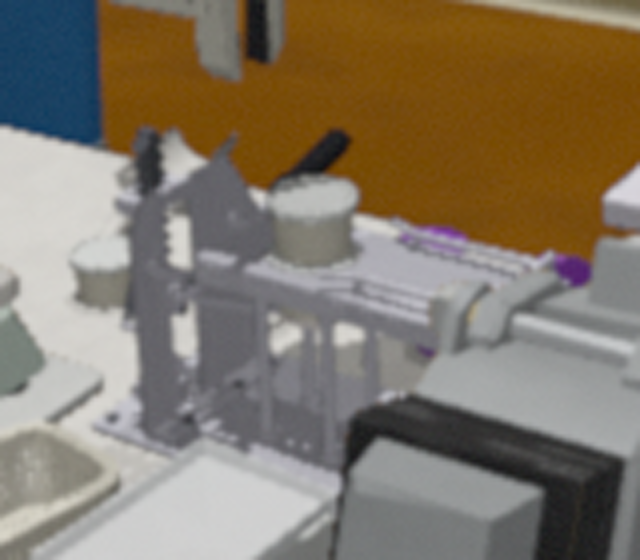

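View pics/top9.png

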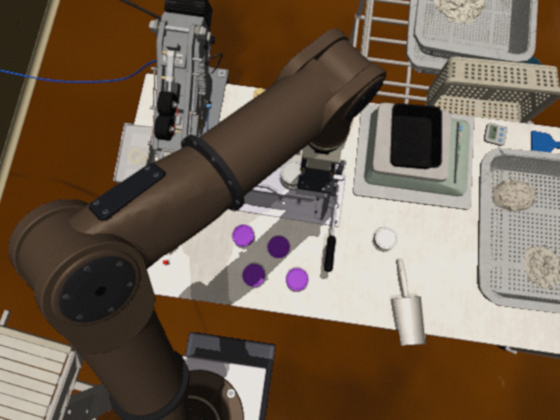

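Run:
```python
from h import *
import pickle
np.set_printoptions(precision=4,suppress=True)
c=pickle.load(open('pics/w9.pkl','rb'));D=np.load('pics/wrist9.npy')
print('cup',atz('wrist',283,140,.195,c))
for u,v in [(283,140),(265,140),(300,150),(283,20),(283,60)]: print(dep('wrist',u,v,D,c))
print('rails', atz('wrist',230,60,.166,c),atz('wrist',341,60,.166,c),atz('wrist',340,10,.166,c),atz('wrist',228,10,.166,c))
D=np.load('pics/top9.npy')
for u,v in [(110,220),(150,190),(200,165),(230,145),(280,110),(330,70),(360,100)]: print('arm',dep('top',u,v,D))
for y in (-.0,.127):
  for x in(.64,): print(proj('wrist',[x,-.161+y,.151],c))
```

```text
cup [ 0.6419 -0.1562  0.195 ]
[ 0.6419 -0.1564  0.1932]
[ 0.6299 -0.1563  0.1947]
[ 0.6534 -0.163   0.1932]
[ 0.6421 -0.0754  0.1509]
[ 0.6422 -0.1019  0.1505]
rails [ 0.6049 -0.1037  0.166 ] [ 0.6827 -0.1037  0.166 ] [ 0.6804 -0.0726  0.166 ] [ 0.6048 -0.0725  0.166 ]
arm [0.3683 0.0185 0.7636]
arm [ 0.4087 -0.0142  0.7563]
arm [ 0.4488 -0.0605  0.7446]
arm [ 0.4816 -0.0886  0.7343]
arm [ 0.5431 -0.1394  0.7167]
arm [ 0.6288 -0.1963  0.6817]
arm [ 0.5973 -0.2431  0.6688]
[279.9154 141.0518]
[280.0641 -47.4304]
```

Call:
send_rows:
  increments:
    - {"hand": 0.3,"tx": 0.002,"ty": 0,"tz": -0.02,"roll": -0.014}
    - {"hand": 0.3,"tx": 0,"ty": 0,"tz": -0.03,"roll": 0}
    - {"hand": 0.3,"tx": 0,"ty": 0,"tz": -0.03,"roll": 0}
    - {"hand": 0.3,"tx": 0,"ty": 0,"tz": -0.02,"roll": 0}
    - {"hand": 0.3,"tx": 0,"ty": 0,"tz": 0,"roll": 0}

```text
time: 10.7
eef_pos: [0.6375, -0.2124, 0.1776]
tcp_rot: [[0.015, 1.0, -0.006], [1.0, -0.015, 0.002], [0.002, -0.006, -1.0]]
force: [-0.6, 0.2, -0.2]
grip_width: 0.345
```

Call:
send_rows:
  increments:
    - {"hand": 0.3,"tx": 0,"ty": 0.005,"tz": 0,"roll": 0}
    - {"hand": 0.3,"tx": 0,"ty": 0.005,"tz": 0,"roll": 0}
    - {"hand": 0.3,"tx": 0,"ty": 0.005,"tz": 0,"roll": 0}
    - {"hand": 0.3,"tx": 0,"ty": 0.005,"tz": 0,"roll": 0}
    - {"hand": 0.3,"tx": 0,"ty": 0.005,"tz": 0,"roll": 0}

```text
time: 11.12
eef_pos: [0.641, -0.1878, 0.183]
tcp_rot: [[0.016, 1.0, 0.002], [1.0, -0.016, -0.0], [-0.0, 0.002, -1.0]]
force: [-0.3, -0.9, 0.2]
grip_width: 0.349
```

```bash
cat > w.py <<'E'
import sys,pickle
from h import *
n=sys.argv[1]
s=read_state();print(s['time'],s['eef_pos'],s['force'])
c=cams.calibration('wrist');p,D=cams.snapshot('wrist');cv2.imwrite(f'pics/w{n}.png',p[:,:,::-1]);np.save(f'pics/w{n}.npy',D);pickle.dump(c,open(f'pics/w{n}.pkl','wb'))
E
python3 w.py a
```

```text
11.1167 [ 0.64103459 -0.18781168  0.18299526] [-0.25945261 -0.92379247  0.17159432]
```

View pics/wa.png

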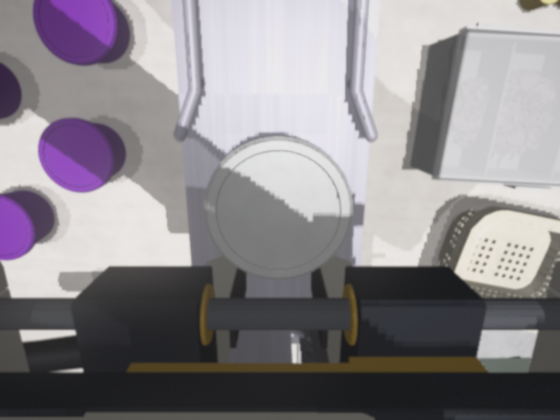

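Call:
send_rows:
  increments:
    - {"hand": 0.3,"tx": 0,"ty": 0.005,"tz": 0,"roll": 0}
    - {"hand": 0.3,"tx": 0.0002,"ty": 0.006,"tz": 0,"roll": 0}
    - {"hand": 0.3,"tx": 0.0002,"ty": 0.006,"tz": 0,"roll": 0}
    - {"hand": 0.3,"tx": 0.0002,"ty": 0.006,"tz": 0,"roll": 0}
    - {"hand": 0.3,"tx": 0.0002,"ty": 0.006,"tz": 0,"roll": 0}

```text
time: 11.58
eef_pos: [0.6413, -0.1585, 0.1816]
tcp_rot: [[0.017, 1.0, -0.0], [1.0, -0.017, 0.0], [0.0, -0.0, -1.0]]
force: [-0.2, -0.9, -0.0]
grip_width: 0.347
```

Call:
send_rows:
  increments:
    - {"hand": 0.3,"tx": 0.0002,"ty": 0.006,"tz": 0,"roll": 0}
    - {"hand": 0.3,"tx": 0.0002,"ty": 0.006,"tz": 0,"roll": 0}
    - {"hand": 0.3,"tx": 0.0002,"ty": 0.006,"tz": 0,"roll": 0}
    - {"hand": 0.3,"tx": 0.0002,"ty": 0.006,"tz": 0,"roll": 0}
    - {"hand": 0.3,"tx": 0.0002,"ty": 0.005,"tz": 0,"roll": 0}

```text
time: 12.0
eef_pos: [0.6423, -0.1295, 0.1817]
tcp_rot: [[0.017, 1.0, -0.0], [1.0, -0.017, 0.0], [0.0, -0.0, -1.0]]
force: [0.3, -0.9, 0.9]
grip_width: 0.348
```

```bash
python3 w.py b
```

```text
12.0 [ 0.64230621 -0.12948584  0.18167549] [ 0.30626726 -0.89543933  0.86326147]
```

View pics/wb.png

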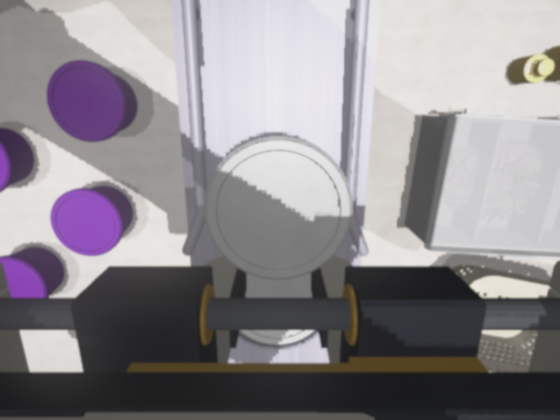

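Call:
send_rows:
  increments:
    - {"hand": 0.3,"tx": 0.0002,"ty": 0.006,"tz": 0,"roll": 0}
    - {"hand": 0.3,"tx": 0.0001,"ty": 0.006,"tz": 0,"roll": 0}
    - {"hand": 0.3,"tx": 0.0001,"ty": 0.006,"tz": 0,"roll": 0}
    - {"hand": 0.3,"tx": 0.0001,"ty": 0.006,"tz": 0,"roll": 0}
    - {"hand": 0.3,"tx": 0.0001,"ty": 0.006,"tz": 0,"roll": 0}

```text
time: 12.47
eef_pos: [0.6429, -0.0996, 0.1817]
tcp_rot: [[0.017, 1.0, -0.0], [1.0, -0.017, 0.0], [0.0, -0.0, -1.0]]
force: [0.6, -0.2, -0.6]
grip_width: 0.346
```

Call:
send_rows:
  increments:
    - {"hand": 0.3,"tx": 0.0001,"ty": 0.006,"tz": 0,"roll": 0}
    - {"hand": 0.3,"tx": 0.0001,"ty": 0.005,"tz": 0,"roll": 0}
    - {"hand": 0.3,"tx": 0.0001,"ty": 0.004,"tz": 0,"roll": 0}
    - {"hand": 0.3,"tx": 0.0001,"ty": 0.004,"tz": 0,"roll": 0}
    - {"hand": 0.3,"tx": 0.0001,"ty": 0.003,"tz": 0,"roll": 0}

```text
time: 12.88
eef_pos: [0.6434, -0.0778, 0.1817]
tcp_rot: [[0.017, 1.0, 0.0], [1.0, -0.017, 0.0], [0.0, 0.0, -1.0]]
force: [0.5, -0.8, 0.5]
grip_width: 0.348
```

```bash
python3 w.py c
```

```text
12.8833 [ 0.64340615 -0.07781472  0.18172839] [ 0.47464941 -0.77718858  0.54125579]
```

View pics/wc.png

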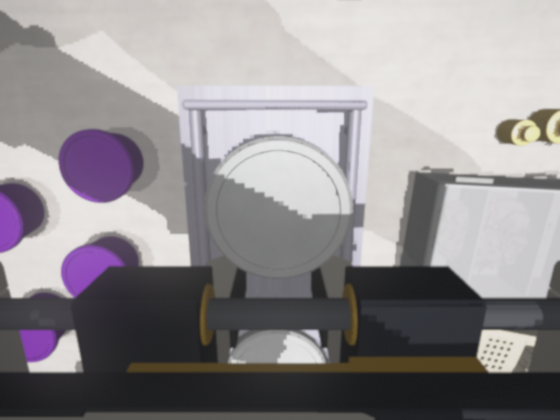

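Run:
```python
from h import *
import pickle
np.set_printoptions(precision=4,suppress=True)
c=pickle.load(open('pics/wc.pkl','rb'));D=np.load('pics/wc.npy')
print('cup c',atz('wrist',280,206,.193,c),'front',atz('wrist',280,137,.193,c),'back',atz('wrist',280,277,.193,c))
for v in (88,98,104,109): print(v,atz('wrist',280,v,.175,c),dep('wrist',280,v,D,c))
```

```text
cup c [ 0.6448 -0.0394  0.193 ] front [ 0.6452 -0.0115  0.193 ] back [ 0.6442 -0.0719  0.193 ]
88 [0.6457 0.0075 0.175 ] [0.6458 0.0086 0.1524]
98 [0.6456 0.0034 0.175 ] [0.6457 0.004  0.1513]
104 [0.6456 0.001  0.175 ] [0.6456 0.001  0.1746]
109 [ 0.6455 -0.0011  0.175 ] [ 0.6455 -0.0011  0.1733]
```

Call:
send_rows:
  increments:
    - {"hand": 0.3,"tx": 0,"ty": 0.002,"tz": 0,"roll": 0}
    - {"hand": 0.3,"tx": 0,"ty": 0.002,"tz": 0,"roll": 0}
    - {"hand": 0.3,"tx": 0,"ty": 0.0015,"tz": 0,"roll": 0}
    - {"hand": 0.3,"tx": 0,"ty": 0.001,"tz": 0,"roll": 0}
    - {"hand": 0.3,"tx": 0,"ty": 0.001,"tz": 0,"roll": 0}

```text
time: 13.35
eef_pos: [0.6434, -0.0708, 0.1818]
tcp_rot: [[0.017, 1.0, 0.0], [1.0, -0.017, -0.0], [-0.0, 0.0, -1.0]]
force: [0.7, -1.5, -0.2]
grip_width: 0.346
```

Call:
send_rows:
  increments:
    - {"hand": 0.3,"tx": 0,"ty": 0.0005,"tz": 0,"roll": 0}
    - {"hand": 0.3,"tx": 0,"ty": 0.0005,"tz": 0,"roll": 0}
    - {"hand": 0.3,"tx": 0,"ty": 0.0005,"tz": 0,"roll": 0}
    - {"hand": 0.3,"tx": 0,"ty": 0.0005,"tz": 0,"roll": 0}
    - {"hand": 0.3,"tx": 0,"ty": 0,"tz": 0,"roll": 0}

```text
time: 13.77
eef_pos: [0.6434, -0.0687, 0.1817]
tcp_rot: [[0.017, 1.0, -0.0], [1.0, -0.017, 0.0], [0.0, -0.0, -1.0]]
force: [0.2, -0.2, 0.3]
grip_width: 0.348
```

```bash
python3 w.py d
```

```text
13.7667 [ 0.64338973 -0.06874433  0.1817351 ] [ 0.21381977 -0.17655553  0.34367646]
```

View pics/wd.png

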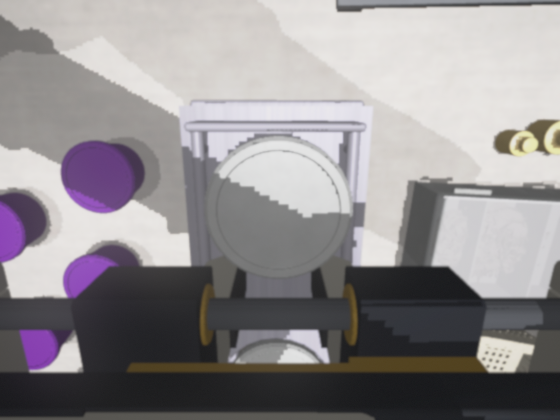

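Run:
```python
from h import *
import pickle
np.set_printoptions(precision=4,suppress=True)
c=pickle.load(open('pics/wd.pkl','rb'));D=np.load('pics/wd.npy')
print('cup c',atz('wrist',280,206,.193,c),'front',atz('wrist',280,137,.193,c),'back',atz('wrist',280,277,.193,c))
for v in (98,102,110,122,126,130,133): print(v,atz('wrist',280,v,.175,c),dep('wrist',280,v,D,c))
```

```text
cup c [ 0.6448 -0.0304  0.193 ] front [ 0.6452 -0.0024  0.193 ] back [ 0.6442 -0.0628  0.193 ]
98 [0.6456 0.0125 0.175 ] [0.6466 0.0165 0.001 ]
102 [0.6456 0.0109 0.175 ] [0.6465 0.013  0.009 ]
110 [0.6455 0.0076 0.175 ] [0.6456 0.0074 0.1519]
122 [0.6454 0.0026 0.175 ] [0.6454 0.0025 0.1736]
126 [0.6454 0.0009 0.175 ] [0.6454 0.001  0.1769]
130 [ 0.6454 -0.0008  0.175 ] [ 0.6454 -0.0009  0.1746]
133 [ 0.6453 -0.0021  0.175 ] [ 0.6454 -0.0037  0.1517]
```

Call:
send_rows:
  increments:
    - {"hand": 0.3,"tx": 0,"ty": 0.0005,"tz": 0,"roll": 0}
    - {"hand": 0.3,"tx": 0,"ty": 0.0005,"tz": 0,"roll": 0}
    - {"hand": 0.3,"tx": 0,"ty": 0.0005,"tz": 0,"roll": 0}
    - {"hand": 0.3,"tx": 0,"ty": 0,"tz": 0,"roll": 0}
    - {"hand": 0.3,"tx": 0,"ty": 0,"tz": 0,"roll": 0}

```text
time: 14.23
eef_pos: [0.6435, -0.0681, 0.182]
tcp_rot: [[0.018, 1.0, 0.001], [1.0, -0.018, -0.001], [-0.001, 0.001, -1.0]]
force: [-0.1, -4.2, 1.4]
grip_width: 0.35
```

Call:
send_rows:
  increments:
    - {"hand": 0.3,"tx": 0,"ty": -0.002,"tz": 0,"roll": 0}
    - {"hand": 0.3,"tx": 0,"ty": -0.008,"tz": 0,"roll": 0}
    - {"hand": 0.3,"tx": 0,"ty": -0.015,"tz": 0,"roll": 0}
    - {"hand": 0.3,"tx": 0,"ty": -0.01,"tz": 0.01,"roll": 0}
    - {"hand": 0.3,"tx": 0,"ty": 0,"tz": 0.03,"roll": 0}

```text
time: 14.65
eef_pos: [0.6408, -0.1044, 0.2192]
tcp_rot: [[0.02, 1.0, -0.006], [1.0, -0.02, -0.0], [-0.0, -0.006, -1.0]]
force: [-0.2, -0.2, -0.1]
grip_width: 0.348
```

Call:
send_rows:
  increments:
    - {"hand": 0.3,"tx": 0,"ty": 0,"tz": 0.03,"roll": 0}
    - {"hand": 0.3,"tx": 0,"ty": 0,"tz": 0.03,"roll": 0}
    - {"hand": 0.3,"tx": 0,"ty": 0,"tz": 0.03,"roll": 0}
    - {"hand": 0.3,"tx": 0,"ty": 0,"tz": 0.02,"roll": 0}
    - {"hand": 0.3,"tx": 0,"ty": 0,"tz": 0,"roll": 0}

```text
time: 15.07
eef_pos: [0.6446, -0.1041, 0.3373]
tcp_rot: [[0.018, 1.0, 0.007], [1.0, -0.018, -0.001], [-0.001, 0.007, -1.0]]
force: [0.2, 0.2, -0.5]
grip_width: 0.351
```

```bash
python3 w.py e
python3 - <<'E'
from h import *
for n in ['top','side']:
    p,d=cams.snapshot(n);cv2.imwrite(f'pics/{n}e.png',p[:,:,::-1]);np.save(f'pics/{n}e.npy',d)
p=cv2.imread('pics/sidee.png');cv2.imwrite('pics/sideec.png',cv2.resize(p[145:285,190:350],None,fx=4,fy=4,interpolation=cv2.INTER_CUBIC))
E
```

```text
15.0667 [ 0.64460282 -0.10413823  0.33731091] [ 0.23794723  0.24719593 -0.54059225]
```

View pics/we.png

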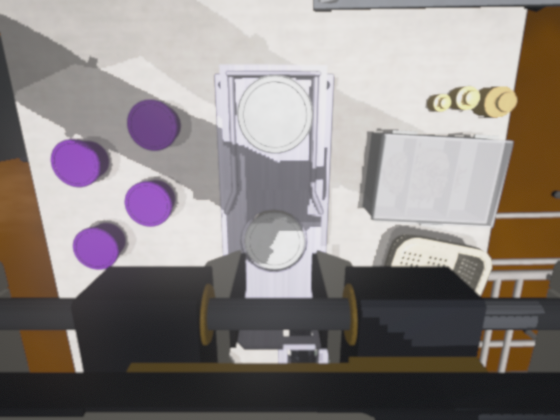

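View pics/sideec.png

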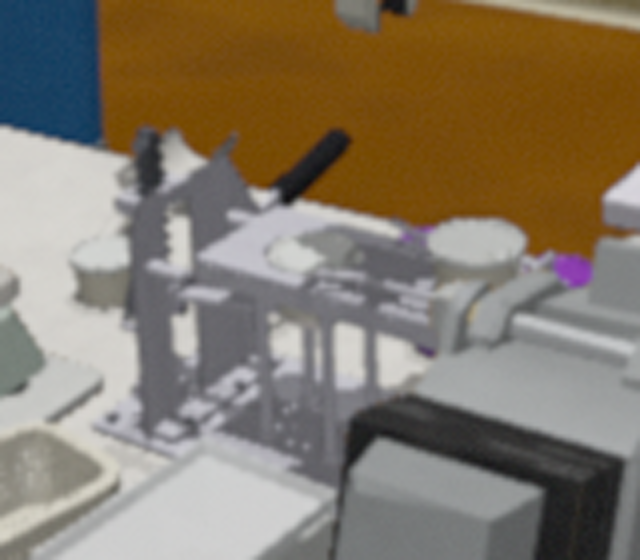

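Run:
```python
from h import *
import pickle
np.set_printoptions(precision=4,suppress=True)
c=pickle.load(open('pics/we.pkl','rb'));D=np.load('pics/we.npy')
a=atz('wrist',274.5,114.5,.193,c);b=atz('wrist',274.5,240,.153,c);print('top',a,'low',b,a-b)
P=np.array([dep('wrist',u,v,D,c) for u in range(256,294,3) for v in range(97,133,3)])
A=np.c_[P[:,:2]-P[:,:2].mean(0),np.ones(len(P))];print('tilt',np.linalg.lstsq(A,P[:,2],rcond=None)[0])
P=np.array([dep('wrist',u,v,D,c) for u in range(258,292,3) for v in range(228,256,3)]);print('low lid z',np.median(P[:,2]))
T=np.load('pics/tope.npy');c=cams.calibration('top')
print('spare',dep('top',385,238,T,c))
s=read_state();print(s['dq'].round(2))
```

```text
top [ 0.6439 -0.0325  0.193 ] low [ 0.641  -0.1571  0.153 ] [0.0029 0.1245 0.04  ]
tilt [0.0214 0.155  0.1943]
low lid z 0.1519462392857136
spare [ 0.5371 -0.4355  0.0437]
[-0.18  0.8  -0.52  1.2  -0.08 -0.29 -0.  ]
```

Run:
```python
from h import *
import pickle
np.set_printoptions(precision=4,suppress=True)
c=pickle.load(open('pics/we.pkl','rb'));D=np.load('pics/we.npy')
for v in list(range(72,160,4))+list(range(216,262,6)): print(v,dep('wrist',275,v,D,c),D[v,275])
T=np.load('pics/tope.npy');ct=cams.calibration('top')
p=cv2.imread('pics/tope.png');cv2.imwrite('pics/topec.png',cv2.resize(p[120:230,205:345],None,fx=5,fy=5,interpolation=cv2.INTER_CUBIC))
p=cv2.imread('pics/we.png');cv2.imwrite('pics/wec.png',cv2.resize(p[55:165,200:350],None,fx=5,fy=5,interpolation=cv2.INTER_CUBIC))
```

```text
72 [0.645  0.0012 0.1747] 0.29188767
76 [ 0.645  -0.0033  0.1932] 0.27548268
80 [ 0.6449 -0.0063  0.1939] 0.27568063
84 [ 0.6448 -0.0092  0.1919] 0.27842242
88 [ 0.6448 -0.0122  0.1927] 0.27856097
92 [ 0.6447 -0.0152  0.1921] 0.2799456
96 [ 0.6446 -0.0183  0.1931] 0.2798946
100 [ 0.6446 -0.0213  0.1913] 0.2824755
104 [ 0.6445 -0.0244  0.1925] 0.28219214
108 [ 0.6444 -0.0275  0.1918] 0.28377074
112 [ 0.6444 -0.0306  0.1938] 0.2827692
116 [ 0.6443 -0.0337  0.1925] 0.28490463
120 [ 0.6442 -0.0369  0.1915] 0.28680867
124 [ 0.6442 -0.04    0.1933] 0.285938
128 [ 0.6441 -0.0432  0.1925] 0.28764686
132 [ 0.644  -0.0464  0.1931] 0.28795758
136 [ 0.644  -0.0496  0.1935] 0.28849795
140 [ 0.6439 -0.0529  0.1922] 0.29076958
144 [ 0.6438 -0.0562  0.192 ] 0.29186
148 [ 0.6437 -0.0594  0.193 ] 0.2918612
152 [ 0.6437 -0.0628  0.1923] 0.2934944
156 [ 0.6434 -0.0716  0.1518] 0.33485177
216 [ 0.6421 -0.131   0.154 ] 0.34984055
222 [ 0.6419 -0.1385  0.1505] 0.3552647
228 [ 0.6418 -0.1445  0.1519] 0.35572532
234 [ 0.6417 -0.151   0.1518] 0.35769036
240 [ 0.6415 -0.1573  0.1524] 0.35887852
246 [ 0.6414 -0.1639  0.1526] 0.36061615
252 [ 0.6413 -0.1703  0.153 ] 0.36207402
258 [ 0.6411 -0.1774  0.1523] 0.3648202
```

View pics/wec.png

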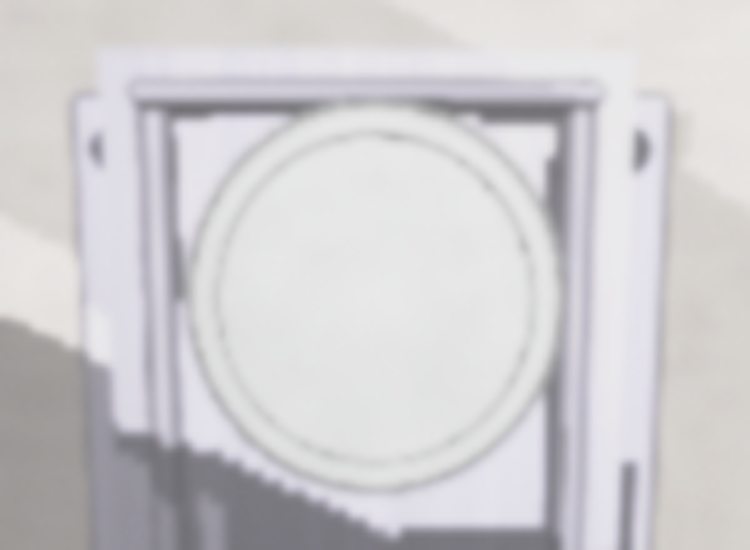

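View pics/topec.png

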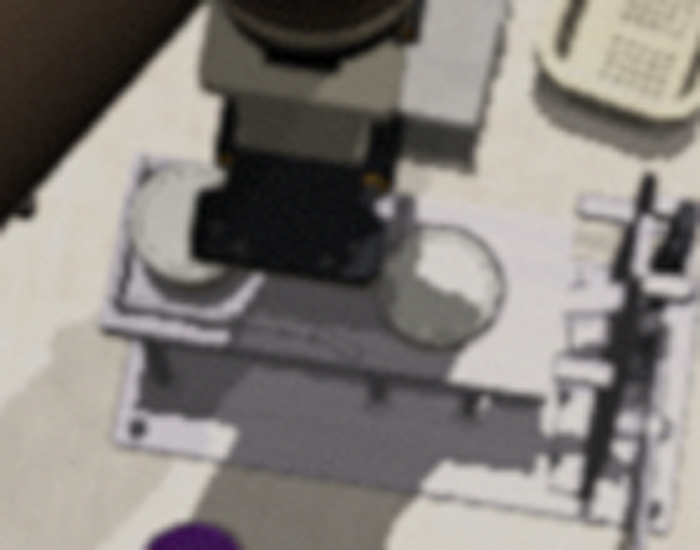

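Call:
send_rows:
  increments:
    - {"hand": 0.3,"tx": 0,"ty": 0,"tz": 0,"roll": 0}
    - {"hand": 0.3,"tx": 0,"ty": 0,"tz": 0,"roll": 0}
    - {"hand": 0.3,"tx": 0,"ty": 0,"tz": 0,"roll": 0}
    - {"hand": 0.3,"tx": 0,"ty": 0,"tz": 0,"roll": 0}
    - {"hand": 0.3,"tx": 0,"ty": 0,"tz": 0,"roll": 0}

```text
time: 15.63
eef_pos: [0.6433, -0.1022, 0.3313]
tcp_rot: [[0.017, 1.0, -0.001], [1.0, -0.017, -0.0], [-0.0, -0.001, -1.0]]
force: [-0.4, -0.5, 0.1]
grip_width: 0.352
```

```bash
python3 -c "
from bench import workorder
print(workorder.sign_off())"
```

```text
the job is handed in; nothing more can be done
None
```

The top cup is upright against the end stop, the lower cup is still down in the well, and the job is handed in at about 15.6 s of the 58 s allowed; sign-off gave no verdict.

**Pumping:** The lift started at the 63 mm notch with the lever partly down. I raised the lever, made four full strokes to reach the 111 mm notch, raised it again and let go. At that point the rack top read about 227 mm, which is the right height for 111. The cup lid read about 193 mm against 195 expected. The depth readings ran about 2 mm low throughout.

**Pushing:** I pushed the top cup along the outfeed with both fingertips until the force rose to about 4 N at the stop, then backed off and up.

**Last checks:**
- **Top cup:** its lid is level at about 193 mm. Its axis is about 125 mm from the lower cup's along the outfeed, against 127 mm expected.
- **Lower cup:** it is centred in the well with its lid at about 152 mm, which again fits the 111 mm notch.
- **Spare cup:** it reads within about 3 mm of where it started.
- **Product pack:** I kept well away from it but did not measure it again.
- **Robot:** it was clear of everything, with no contact force.

One check disagreed: a quick plane fit of the top cup's lid gave a tilt of 0.155 rad. The height profile along the outfeed was level from end to end, so I put that down to a stray depth reading. I did not repeat the fit.

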